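# Fit the filter tube to the salon's water filter and open the isolator

### The arm

A 6-joint arm with a two-finger parallel gripper is mounted at the origin on the work surface. World frame = base frame: x ahead of the robot, y to its left, z up, the work surface at z = 0. Lengths are in mm, angles in rad, forces in N, time in s.
With the tool pointing down it reaches from about 400 to 925 mm from the base axis. Payload 12.5 kg.
Tool frame: the origin (TCP) lies midway between the tips of the shut fingers; the grasp point (between the pads) lies 19 mm behind it; z points along the fingers, y is the direction in which the jaws open and shut (so a half turn about z gives the same grasp; the last joint's range is limited). The gripper opens to 95 mm and grips with 3 to 60 N. Pads are 20 mm wide; open, the fingers measure 119 mm over their backs; the gripper's body (75 mm by 180 mm) begins 59 mm behind the grasp point.
Start: joints at [-0.106, 0.491, 1.559, -0, 1.092, -0.106], TCP at [625.017, 0.021, 214.661] pointing down, gripper open.
Joint ranges: [-3.1, 3.1], [-0.84, 2.19], [0.05, 2.79], [-1.13, 4.28], [0.06, 2.93], [-2.69, 2.69]. Speed limits (rad/s): [2.22, 2.22, 2.79, 3.14, 3.14, 3.14].

### API

Orientations are given as [roll, pitch, yaw] about the fixed x, y, z axes, in that order (R = Rz(yaw) Ry(pitch) Rx(roll)).
In Python, from cell import env gives the robot as it stands.
- The arm moves only by the tool servo_tool, never from a script. Its argument "plan" is a list of rows, each a list of 7 numbers: the shift along the tool's x, y, z in m, then the turn, a rotation vector about the tool's x, y, z in degrees, then the opening in per cent of the stroke, from 0 (shut) to 100 (fully open). In form: [[dx, dy, dz, wx, wy, wz, jaw], ...]. A call has 1 to 8 rows; each row shifts and turns the pose as measured when the row begins, along the tool's axes as they then stand; what a row does not reach is not made up. A row lasts 1/12 s, in which the tool goes at most 41.7 mm and 7.16 degrees, less where a joint would pass 70% of its speed; a pose out of reach is approached as far as the arm can. A call is refused whole if a number of a shift passes 0.0417 or a number of a turn 7.16, either way. A call with a gripper value outside its range is refused whole. The fingers move at their own pace and stop on an object; the grip force is fixed at half the most. Time passes only in rows, so rows that do not move let the fingers close. It gives the time, the measured TCP pose, the force and the opening at its end, in the units of the state.
- env.state(): the state, without advancing time (a new reading comes with each control period).
- env.read_camera(name): name is "scene" or "side" or "wrist"; returns a dict with "img" (420x560x3 uint8, blue, green, red), "intrinsics" (3x3 intrinsics, pixels), "R" (3x3) and "t" (3): a world point X has camera coordinates R X + t. Camera axes: x right, y down, z forward; pixel columns grow to the right and rows downward; lengths in mm; the calibration is good to about 2 mm. A picture is of the moment at which its call begins. There is no depth.
- env.job_done(): hands the job in, once; it reports no verdict.
The state is a dict: "t": time; "joints": joint angles; "qvel": joint speeds; "tau": joint torques, N m; "eef_pos": TCP position; "tcp_rot": TCP orientation; "ft_force": force on the tool from outside, world axes, zero at the start; "moment": the same for the moment, N m; "opening": opening from 0.0 (shut) to 1.0 (fully open).
Only numpy, scipy, OpenCV 4.12 (cv2) and the standard library are available. Lean on these libraries where they do the work, as an engineer would, in place of code of your own. Each camera call takes 0.05 s, during which the arm holds its last target. There are 200 camera calls.

### The job

Take the longer of the two filter tubes out of the wooden stand and push it down into the collet of the water filter station, past the seal, until it is fully home on the bottom. Only once it is home, turn the station's isolator handle from off all the way to on, and let go. Leave the shorter tube in the stand and everything else on the counter where it is.

Things in the scene. Friction and masses are not known exactly. Their poses are not given: they have to be found in the camera images.
- filter_long: The longer filter tube, loose, standing upright foot down in one of the stand's two holes: 165 mm long in all, a plain steel tube of 22 mm diameter from the foot to 120 mm, then a round black grip cap of 30 mm diameter from 120 to 165 mm. The foot's edge is chamfered (17 mm diameter at the very end, full 22 mm from 4 mm up). 60 to 130 g. Origin at the centre of the foot, z along the tube towards the cap. Which hole it stands in varies.
- filter_long_foot (a point): Centre of the foot (lower end) of the longer tube, same axes as the tube.
- filter_short: The shorter filter tube, same make: 115 mm long, steel to 70 mm, the 30 mm black cap from 70 to 115 mm. Origin at the centre of its foot. Stands in the other hole and stays there.
- stand: Fixed pale wooden block, 90 (x) x 160 (y) x 60 mm high, origin at the centre of its underside, z up. Two holes of 23.5 mm, 45 mm deep (floor 15 mm above the counter), 80 mm apart at y = -40 and +40 mm. Stand and station may change sides and are turned a little.
- station: Fixed water filter station: white base 110 (x) x 260 (y) x 45 mm high, origin at the centre of its underside, z up. On it, at y = +70 mm, a square metal boss 64 x 64 mm up to 90 mm high with the grey collet ring (42 mm outside, 26 mm inside, 5 mm high) on top; at y = -75 mm the isolator with its black bar handle; between them a flat 46 mm dial, 13 mm high.
- collet_mouth (a point): Centre of the collet ring's upper rim, 95 mm above the counter, z up. The bore below the ring is 23 mm wide. The tube's foot meets the rubber seal about 21 to 25 mm below the rim: a push of about 10 to 15 N carries it past, then it slides with about 5 N of rub and bottoms 40 mm below the rim.
- collet_seat (a point): Centre of the bore's floor, on which the foot of a fully home tube rests, 55 mm above the counter and 40 mm below the collet's rim, z up. A home tube stands upright, its cap 175 to 220 mm above the counter.
- valve (a joint): Isolator handle, about the vertical axis: 0 = off (bar along the station's x), 1.3 rad = on (it starts at off or up to 0.15 rad from it), turning anticlockwise seen from above, with a firm stop at each end. It turns stiffly (about 0.15 N m) and stays where it is left.
- valve_grip (a point): Centre of the isolator's bar handle, on its turning axis, 90 mm above the counter, turns with the bar: x along the bar, z up. The bar is 85 long x 14 wide x 30 mm high (75 to 105 mm above the counter), nothing beside it down to the 60 mm disc 57 mm high underneath.
- cream_jar: Loose black jar, 60 mm diameter, 50 mm high, in front of the station. Leave alone.
- wax_tin: Loose metal tin, 66 mm diameter, 35 mm high, beyond the station. Leave alone.
- brush: Loose wooden hair brush, 185 mm long, 32 mm high, lying bristles down in front of the stand. Leave alone.
- cup: Loose white cup, 68 mm diameter, 75 mm high, beyond the stand. Leave alone.

How it is judged (in metres and radians):
On the way, in this order (a step that is already met when the one before it is completed fails the run):
1. the longer tube is fully home in the collet, foot on the bottom (z of filter_long_foot in the frame of collet_seat between -0.004 and 0.003 m and horizontal distance between filter_long_foot and collet_seat below 0.004 m and angle between filter_long's own z axis and vertical below 0.08 rad), for 0.2 s.
2. the isolator handle is turned to on (value of joint valve above 1.2 rad), for 0.2 s.
At the end, for the whole second after the job is handed in: The longer tube stands at rest in the collet, foot within 3 mm of the bore's floor, within 4 mm of its axis and within 0.08 rad of upright; the isolator handle is at on (above 1.2 of 1.3 rad); the shorter tube still stands in its hole (within 20 mm of its start, within 0.15 rad of upright) (all of step 1 and value of joint valve above 1.2 rad and linear speed of filter_long below 0.02 m/s and distance of filter_short from where it was at the start of the episode below 0.02 m and angle between filter_short's own z axis and vertical below 0.15 rad); the robot touches nothing.
It fails at once if the isolator is turned (more than 0.5 rad) while the longer tube is not home (value of joint valve above 0.5 rad and not (z of filter_long_foot in the frame of collet_seat between -0.004 and 0.003 m and horizontal distance between filter_long_foot and collet_seat below 0.004 m and angle between filter_long's own z axis and vertical below 0.08 rad)).
It fails at once if the shorter tube is lifted out of its hole (distance of filter_short from where it was at the start of the episode above 0.04 m).
It fails at once if a jar, tin, brush, or cup is moved by more than 3 cm or tipped over (distance of any of cream_jar, wax_tin, brush, cup from where it was at the start of the episode above 0.03 m or angle between any of cream_jar, wax_tin, brush, cup's own z axis and vertical above 0.5 rad).
It also fails if it takes over 58 s, if anything falls off the work surface, if the arm or the gripper's body presses on something with over 40 N, if the wrist force passes 120 N, or if a joint passes its speed limit or range.

## Working session

There is one attempt and no reset: what is moved stays moved. The work goes in short steps, Python scripts to look and compute and a tool call to move; the robot and the scene stay as the last step left them, time stands still between calls to the robot, and variables do not carry over. Pictures are saved under pics/ and viewed, about 8 in all and at most 12, crops included, and the job is handed in when it is done.

Besides the shell and the picture viewer there is one more tool, called after "Call:" as a command line: name --pt "numbers of a row" for each row, then --argument value for the rest. servo_tool: Moves the arm, as the interface text tells. Its arguments: {"type":"object","properties":{"plan":{"type":"array","items":{"type":"array","items":{"type":"number"}}}},"required":["plan"]}

```bash
ls; mkdir -p pics
cat > h.py <<'E'
import numpy as np, cv2
from cell import env
def shot(n,f):
    c=env.read_camera(n); cv2.imwrite(f'pics/{f}.png',c['img']); np.savez(f'pics/{f}.npz',K=c['intrinsics'],R=c['R'],t=c['t']); return c
def L(f): return np.load(f'pics/{f}.npz')
def ray(f,uv):
    d=L(f); R,t,K=d['R'],np.ravel(d['t']),d['K']
    return -R.T@t, R.T@np.linalg.inv(K)@np.array([uv[0],uv[1],1.])
def onz(f,uv,z):
    o,r=ray(f,uv); return o+r*(z-o[2])/r[2]
def tri(*obs):
    A=np.zeros((3,3));b=np.zeros(3)
    for f,uv in obs:
        o,r=ray(f,uv); r=r/np.linalg.norm(r); P=np.eye(3)-np.outer(r,r); A+=P;b+=P@o
    return np.linalg.solve(A,b)
def proj(f,X):
    d=L(f); p=d['K']@(d['R']@np.array(X,float)+np.ravel(d['t'])); return p[:2]/p[2]
E
python3 - <<'E'
from h import *
a=[shot(n,n+'0')['img'] for n in('scene','side','wrist')]
print(env.state())
for n in('scene0','side0','wrist0'): print(n,ray(n,(280,210)))
E
```

```text
pics
{'t': 0.15, 'joints': array([-1.05609041e-01,  4.91455362e-01,  1.55931408e+00, -4.48247850e-05,
        1.09165792e+00, -1.05577613e-01]), 'qvel': array([ 0.00080641, -0.00276249, -0.00062764, -0.00038641,  0.00017818,
        0.00065477]), 'tau': array([ 3.16444048e-04, -6.12899423e+01, -2.58276522e+01,  6.91918633e-02,
        4.73701756e-02, -5.07232733e-05]), 'eef_pos': array([6.24831686e+02, 2.40396633e-02, 2.14173096e+02]), 'tcp_rot': array([-3.14075841e+00, -4.84236569e-05,  1.57078556e+00]), 'ft_force': array([-0.09469875,  0.38379945,  0.26192031]), 'moment': array([ 0.01353147, -0.01308322,  0.06288196]), 'opening': 1.0022716218335366}
scene0 (array([1083.6927477 , -402.63887372,  751.75203152]), array([-0.57875722,  0.44051638, -0.6863622 ]))
side0 (array([ 289.2566946, -645.170776 ,  599.9510952]), array([ 0.31226406,  0.73224305, -0.60535023]))
wrist0 (array([624.49615774,  79.17692605, 383.83302753]), array([-0.00223292, -0.26871636, -0.96331605]))
```

View pics/scene0.png

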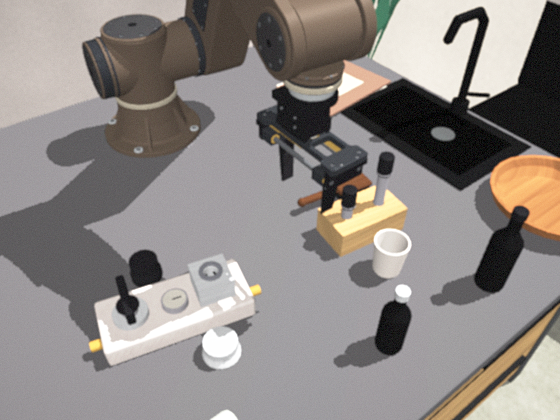

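View pics/side0.png

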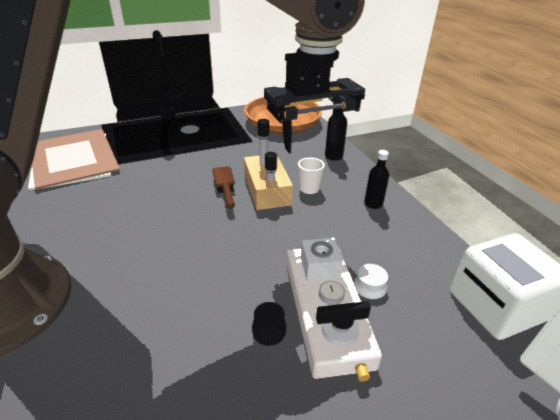

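Scene view: the long tube's cap is at about (386,160), the short cap at (349,195), the collet at (211,270) and the handle at (125,300). Side view: long cap (263,127), collet (322,249), handle (343,312). Next I'll view enlarged crops in one composite.

Run:
```python
from h import *
def crop(f,u,v,w,h,s):
    im=cv2.imread(f'pics/{f}.png')[v:v+h,u:u+w]; im=cv2.resize(im,None,fx=s,fy=s,interpolation=cv2.INTER_CUBIC)
    for k in range(0,w,10): cv2.line(im,(k*s,0),(k*s,4 if k%50 else 12),(0,0,255),1)
    for k in range(0,h,10): cv2.line(im,(0,k*s),(4 if k%50 else 12,k*s),(0,0,255),1)
    cv2.putText(im,f'{f} {u},{v}',(14,14),0,.45,(0,255,0),1); return im
a=np.vstack([np.hstack([crop('scene0',310,150,100,75,4),crop('side0',230,115,100,75,4)]),
 np.hstack([crop('scene0',95,250,160,100,2),np.zeros((200,80,3),np.uint8)]+[crop('side0',280,235,100,100,3)[:200]]*0+[np.zeros((200,400,3),np.uint8)])])
b=crop('side0',285,235,100,75,4);c=crop('scene0',95,250,160,100,5)
c=cv2.resize(c,(400,250))
a=np.vstack([a[:300],np.hstack([np.vstack([c,np.zeros((50,400,3),np.uint8)]),b])])
cv2.imwrite('pics/c1.png',a)
```

```text
(no output)
```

View pics/c1.png

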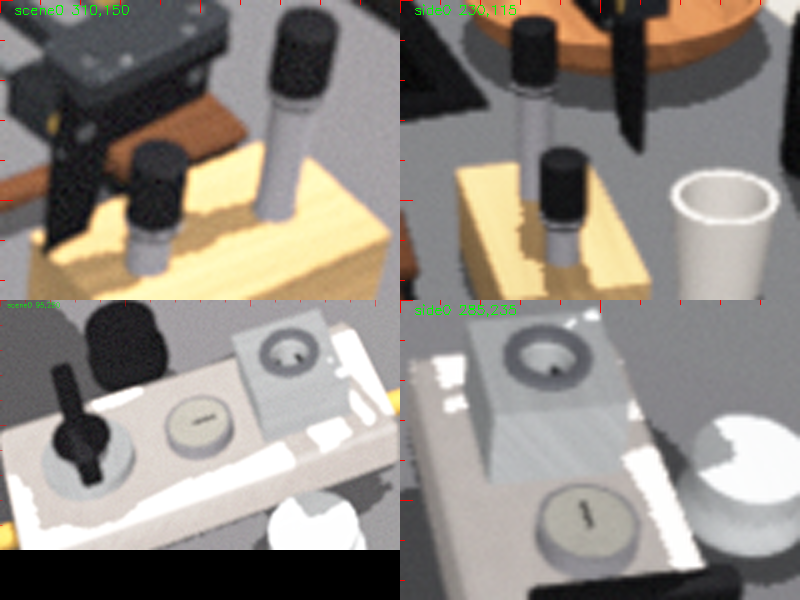

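Run:
```python
from h import *
np.set_printoptions(precision=1,suppress=True)
P={'captop':((387.2,155),(263.7,121.7)),'capbot':((384,173),(263.2,137)),'hole':((378.7,204),(262.5,164)),'shorttop':((349.5,188.5),(271,155)),
'shorthole':((347.3,217),(271,181)),
'collet':((210.6,270.8),(321.7,249.3)),'dial':((175,298),(331.8,290))}
r={}
for k,(a,b) in P.items():
    X=tri(('scene0',a),('side0',b)); r[k]=X; print(k,X,proj('scene0',X)-a,proj('side0',X)-b)
c=r['collet']; cs=onz('scene0',P['collet'][0],95);print(cs,onz('side0',P['collet'][1],95))
print(onz('scene0',P['dial'][0],58),onz('side0',P['dial'][1],58))
# bar ends top face
for p in[(119.8,278),(131.8,320)]: print('bar sc',onz('scene0',p,100))
for p in[(319,309),(368,307)]: print('bar side',onz('side0',p,105))
# base corners z=45 scene
```

```text
captop [604.6 215.8 178.7] [-0.5  1.8] [-0.6 -1.3]
capbot [604.1 217.2 135.4] [-0.3  1.2] [-0.4 -0.8]
hole [603.8 220.   53.2] [-0.1  0.3] [-0.1 -0.2]
shorttop [593.5 135.8 129.4] [-0.4  1.5] [-0.6 -1.1]
shorthole [595.2 138.5  53.5] [-0.4  1.3] [-0.6 -1. ]
collet [ 578.4 -167.4   92. ] [-0.4  0.9] [-0.5 -0.7]
dial [ 566.8 -235.5   57.2] [-0.6  1. ] [-0.7 -0.9]
[ 579.5 -166.9   95. ] [ 576.7 -172.3   95. ]
[ 566.1 -233.8   58. ] [ 566.6 -238.5   58. ]
bar sc [ 505.7 -297.8  100. ]
bar sc [ 594.5 -317.6  100. ]
bar side [ 506.  -300.6  105. ]
bar side [ 578.9 -324.6  105. ]
```

Calibration agrees with the stated heights within about 3 mm. The long tube is at about (604,218), the collet at about (578,-168) and the isolator at about (552,-311). I'll move near the tube, with a look from the wrist on the way.

Call:
servo_tool --pt "0.03 -0.005 0 0 0 0 100" --pt "0.04 -0.005 0 0 0 0 100" --pt "0.04 -0.005 0 0 0 0 100" --pt "0.02 -0.005 0 0 0 0 100" --pt "0 0 0 0 0 0 100"

```text
t: 0.57
eef_pos: [604.1, 132.7, 212.5]
tcp_rot: [-3.138, 0.0, 1.566]
ft_force: [-0.3, -0.4, 0.4]
opening: 1.0
```

Run:
```python
from h import *
shot('wrist','w1'); print(env.state()['eef_pos'],env.state()['tcp_rot'])
```

```text
[604.49041004 131.45415918 212.47323979] [-3.13857464e+00  5.58368342e-04  1.56553365e+00]
```

Call:
servo_tool --pt "0.03 0 0 0 0 0 100" --pt "0.03 0 0 0 0 0 100" --pt "0.01 0 0 0 0 0 100" --pt "0 0 0 0 0 0 100"

```text
t: 0.95
eef_pos: [606.2, 199.5, 211.9]
tcp_rot: [-3.138, 0.002, 1.563]
ft_force: [-0.8, -0.4, 0.2]
opening: 1.002
```

Run:
```python
from h import *
shot('wrist','w2'); print(env.state()['eef_pos'],env.state()['tcp_rot'])
a=[cv2.resize(cv2.imread(f'pics/{f}.png'),(400,300)) for f in('w1','w2')]
for f in('w1','w2'): print(proj(f,[604,218,180]),proj(f,[604,218,60]))
cv2.imwrite('pics/w12.png',np.hstack(a))
```

```text
[606.16485433 198.63389405 211.7992261 ] [-3.13792698e+00  2.09073447e-03  1.56250088e+00]
[280.538505   102.59135113] [280.9479343 106.8162049]
[277.59033638 216.83574586] [279.0627777 180.2210337]
```

View pics/w12.png

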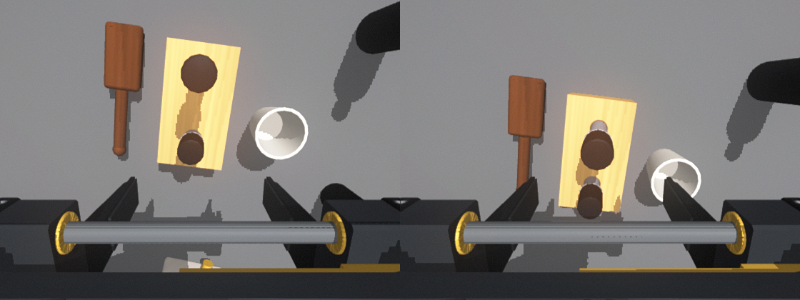

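The wrist views show the long cap at (279,102) in w1 and (276,211) in w2 (full-resolution pixels), with the short one nearer the fingers.

Run:
```python
from h import *
o=[]
for f,g in(('w1',(278,102)),('w2',(276,213))):
    im=cv2.imread(f'pics/{f}.png'); x,y=g
    m=((im.max(2)<95)).astype(np.uint8); n,lab,st,ce=cv2.connectedComponentsWithStats(m)
    l=lab[y,x]; print(f,im[y,x],st[l],ce[l])
    (cx,cy),r=cv2.minEnclosingCircle(np.argwhere(lab==l)[:,::-1].astype(np.float32)); print(cx,cy,r)
    print(onz(f,(cx,cy),180),onz(f,g,180)); o.append((f,(cx,cy)))
print(tri(*o), tri(('w1',(278.5,102)),('w2',(276,211))))
```

```text
w1 [ 60  75 104] [     0      0    560    381 168054] [271.31776096 167.47124139]
279.5 189.0 337.4037780761719
[603.15660853 168.57858397 180.        ] [602.57832979 218.32180984 180.        ]
w2 [53 64 91] [ 254  185   45   53 1461] [276.05817933 214.59479808]
276.4132385253906 210.34703063964844 26.762096405029297
[603.32114952 222.14327938 180.        ] [603.05039782 220.45824144 180.        ]
[ 593.58320993    3.86576333 -591.37847288] [602.81132138 218.66072177 169.19107131]
```

Call:
servo_tool --pt "0.02 -0.004 0 0 0 0.4 100" --pt "0.001 0 0.0 0 0 0 100" --pt "0 0 0.025 0 0 0 100" --pt "0 0 0.025 0 0 0 100" --pt "0 0 0.02 0 0 0 100" --pt "0 0 0.003 0 0 0 100" --pt "0 0 0 0 0 0 100"

```text
t: 1.58
eef_pos: [605.3, 207.9, 137.8]
tcp_rot: [-3.141, 0.004, 1.549]
ft_force: [0.5, -0.4, 0.6]
opening: 1.002
```

Run:
```python
from h import *
s=env.state(); print(s['eef_pos'],s['tcp_rot'],s['ft_force'])
shot('side','s2')
```

```text
[605.3148507  207.87299355 137.75464453] [-3.14090307  0.00375609  1.5487584 ] [ 0.53141751 -0.43906896  0.59584889]
```

Call:
servo_tool --pt "0.012 -0.002 0 0 0 -1.0 100" --pt "0.001 0 0 0 0 0 100" --pt "0 0 0 0 0 0 100"

```text
t: 1.88
eef_pos: [605.1, 220.7, 141.2]
tcp_rot: [3.138, 0.003, 1.566]
ft_force: [-0.1, -0.1, 0.3]
opening: 1.0
```

Call:
servo_tool --pt "-0.002 -0.002 0.002 -0.2 0 0 100" --pt "0 0 0 0 0 0 100" --pt "0 0 0 0 0 0 100"

```text
t: 2.13
eef_pos: [603.4, 219.4, 141.1]
tcp_rot: [3.131, 0.002, 1.568]
ft_force: [0.1, -0.3, -0.5]
opening: 0.998
```

Run:
```python
from h import *
s=env.state(); print(s['eef_pos'],s['tcp_rot'],s['ft_force'])
a=shot('side','s2')['img'];b=shot('scene','c2')['img']
cr=lambda im,u,v:cv2.resize(im[v:v+100,u:u+100],(400,400),interpolation=cv2.INTER_CUBIC)
cv2.imwrite('pics/g1.png',np.hstack([cr(a,215,85),cr(b,330,120)]))
```

```text
[603.36530747 219.40436905 141.0742301 ] [3.13146182e+00 2.17473898e-03 1.56772372e+00] [ 0.06121353 -0.33926186 -0.50049372]
```

View pics/g1.png

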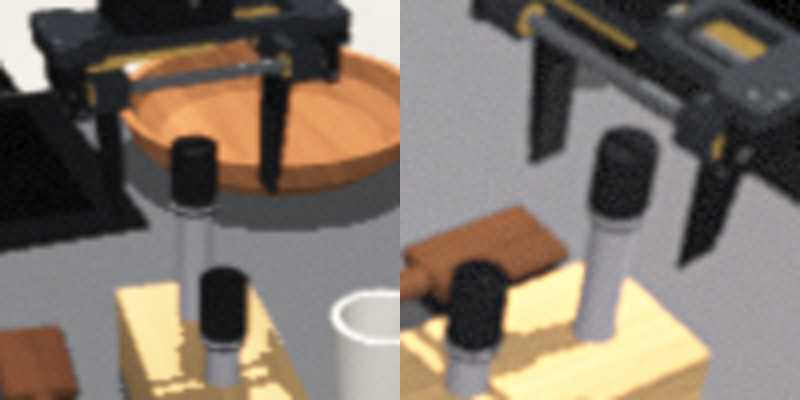

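The fingers straddle the cap with the tip midpoint on the cap's lower end, as planned. I'll straighten the tool and close.

Call:
servo_tool --pt "0 0 0.002 0.5 0 0 100" --pt "0 0 0 0 0 0 30" --pt "0 0 0 0 0 0 20" --pt "0 0 0 0 0 0 10" --pt "0 0 0 0 0 0 10" --pt "0 0 0 0 0 0 10" --pt "0 0 0 0 0 0 10" --pt "0 0 0 0 0 0 10"

```text
t: 2.9
eef_pos: [603.4, 219.1, 138.5]
tcp_rot: [-3.141, 0.002, 1.567]
ft_force: [0.0, -0.5, 0.3]
opening: 0.565
```

Call:
servo_tool --pt "0 0 0 0 0 0 10" --pt "0 0 0 0 0 0 10" --pt "0 0 0 0 0 0 10" --pt "0 0 0 0 0 0 10" --pt "0 0 0 0 0 0 10" --pt "0 0 0 0 0 0 10" --pt "0 0 0 0 0 0 10" --pt "0 0 0 0 0 0 10"

```text
t: 3.57
eef_pos: [603.4, 219.2, 138.5]
tcp_rot: [-3.141, 0.002, 1.567]
ft_force: [0.4, -0.7, 0.5]
opening: 0.31
```

Call:
servo_tool --pt "0 0 -0.01 0 0 0 5" --pt "0 0 -0.02 0 0 0 5" --pt "0 0 -0.02 0 0 0 5" --pt "0 0 -0.02 0 0 0 5" --pt "0 0 -0.025 0 0 0 5" --pt "0 0 -0.025 0 0 0 5" --pt "0 0 -0.02 0 0 0 5" --pt "0 0 0 0 0 0 5"

```text
t: 4.23
eef_pos: [603.3, 219.3, 287.9]
tcp_rot: [-3.141, 0.003, 1.567]
ft_force: [0.6, -0.6, -1.6]
opening: 0.312
```

Call:
servo_tool --pt "-0.03 0 0 0 0 0 5" --pt "-0.04 -0.004 0 0 0 0 5" --pt "-0.04 -0.004 0 0 0 0 5" --pt "-0.04 -0.004 0 0 0 0 5" --pt "-0.04 -0.004 0 0 0 0 5" --pt "-0.04 -0.004 0 0 0 0 5" --pt "-0.03 -0.004 0 0 0 0 5" --pt "-0.01 0 0 0 0 0 5"

```text
t: 4.9
eef_pos: [575.1, -57.6, 286.9]
tcp_rot: [-3.141, 0.001, 1.575]
ft_force: [0.1, 0.4, -0.1]
opening: 0.308
```

Run:
```python
from h import *
s=env.state(); print(s['eef_pos'],s['tcp_rot'])
shot('wrist','w3')
print(proj('w3',[578,-168,95]),proj('w3',[553,-311,105]))
```

```text
[575.12639734 -57.57954844 286.91540109] [-3.14071811e+00  1.08387866e-03  1.57503869e+00]
[282.99777716 282.91001979] [262.375029   389.16901072]
```

View pics/w3.png

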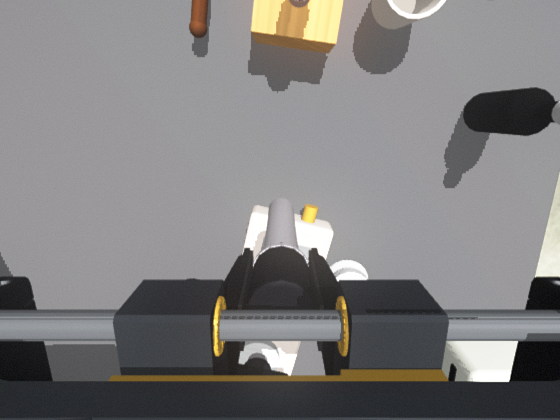

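The tube hides the collet in the wrist view (foot at (281,207)), so I'll align using the scene and side cameras with the foot just above the collet.

Call:
servo_tool --pt "-0.03 0 0 0 0 0 5" --pt "-0.03 0 0.01 0 0 0 5" --pt "-0.025 0 0.01 0 0 0 5" --pt "-0.01 0.001 0.01 0 0 0 5" --pt "0 0 0 0 0 0 5" --pt "0 0 0 0 0 0 5"

```text
t: 5.45
eef_pos: [577.1, -152.7, 254.2]
tcp_rot: [-3.14, -0.001, 1.574]
ft_force: [-0.7, 0.0, -1.1]
opening: 0.31
```

```bash
cat > al.py <<'E'
from h import *
import sys
n=sys.argv[1]
s=env.state(); print(s['eef_pos'],s['tcp_rot'],s['ft_force'])
a=shot('side','s'+n)['img'];b=shot('scene','c'+n)['img']
cr=lambda im,u,v:cv2.resize(im[v:v+100,u:u+80],(400,500),interpolation=cv2.INTER_CUBIC)
im=np.hstack([cr(a,285,190),cr(b,175,205)])
for k in range(0,500,50): cv2.line(im,(0,k),(6,k),(0,0,255),1);cv2.line(im,(400,k),(406,k),(0,0,255),1)
cv2.imwrite(f'pics/al{n}.png',im)
E
python3 al.py 3
```

```text
[ 577.05584703 -152.6715407   254.23111672] [-3.13955475e+00 -1.42554728e-03  1.57443697e+00] [-0.74207344  0.02661313 -1.089684  ]
```

View pics/al3.png

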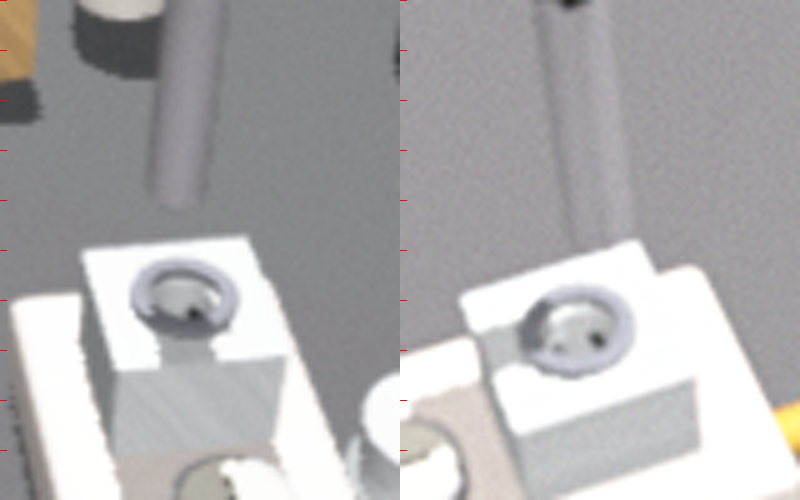

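Run:
```python
from h import *
np.set_printoptions(precision=1,suppress=True)
f=tri(('s3',(320.6,229.6)),('c3',(216,252.4))); c=tri(('s3',(322,249)),('c3',(211,270.3)))
print(f,c,c-f)
F=np.array([577.2,-152.7,130.7])  # nominal foot
for n,pf,pc in(('s3',(320.6,229.6),(322,249)),('c3',(216,252.4),(211,270.3))):
    print(n,'foot nominal minus seen',proj(n,F)-pf, 'at z',onz(n,pf,130.7),onz(n,pc,95))
    # collet offset consistent with pixel bias: use foot at candidate (X,95)
    print(proj(n,[578.5,-168,95])-pc, proj(n,[588.5,-168,95])-proj(n,[578.5,-168,95]),proj(n,[578.5,-158,95])-proj(n,[578.5,-168,95]))
```

```text
[ 579.1 -153.6  129.5] [ 578.8 -167.    92.8] [ -0.3 -13.4 -36.7]
s3 foot nominal minus seen [-1.9 -1.6] at z [ 578.4 -158.   130.7] [ 577.6 -171.8   95. ]
[-0.5 -1.4] [ 4.8 -1.3] [-2.4 -3.4]
c3 foot nominal minus seen [-0.8 -0.1] at z [ 578.2 -151.8  130.7] [ 578.9 -165.8   95. ]
[-1.2  0.4] [3.1 3.7] [ 5.  -2.7]
```

Relative to the foot, the collet is at about (0, -14) mm in both views. I'll shift, come down to just above the rim, and re-check.

Call:
servo_tool --pt "-0.01 0 0 0 0 0 5" --pt "-0.003 0 0.01 0 0 0 5" --pt "-0.001 0 0.012 0 0 0 5" --pt "0 0 0 0 0 0 5" --pt "0 0 0 0 0 0 5"

```text
t: 5.97
eef_pos: [578.4, -163.6, 233.1]
tcp_rot: [3.14, -0.0, 1.581]
ft_force: [0.2, -0.2, -1.4]
opening: 0.31
```

```bash
python3 al.py 4
```

```text
[ 578.3722116  -163.62804043  233.10452012] [ 3.13972296e+00 -2.43258457e-04  1.58054746e+00] [ 0.23433906 -0.15071925 -1.41942811]
```

View pics/al4.png

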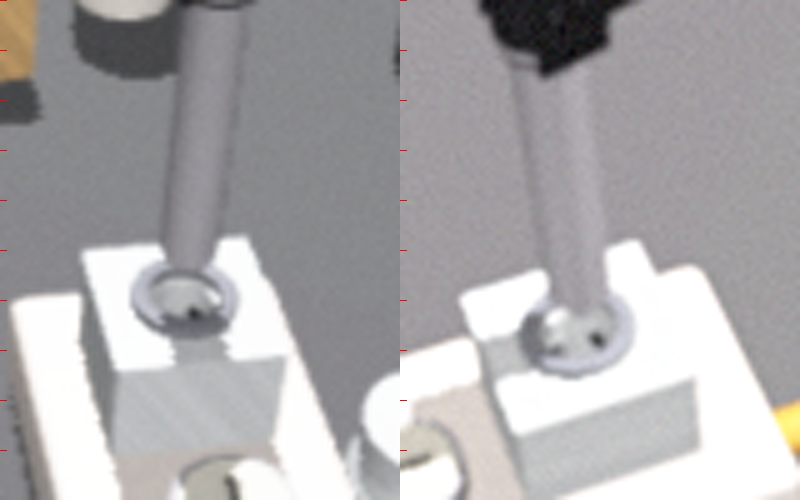

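Run:
```python
from h import *
np.set_printoptions(precision=1,suppress=True)
print(tri(('s4',(322.6,242.6)),('c4',(211.4,265.2))))
for n,pf,pc in(('s4',(322.6,242.6),(322,249)),('c4',(211.4,265.2),(211,270.3))):
    print(onz(n,pf,109.6),onz(n,pc,95),onz(n,pc,95)-onz(n,pf,109.6))
```

```text
[ 579.9 -165.3  106.5]
[ 578.1 -170.5  109.6] [ 577.6 -171.8   95. ] [ -0.5  -1.3 -14.6]
[ 581.  -164.7  109.6] [ 578.9 -165.8   95. ] [ -2.1  -1.1 -14.6]
```

Call:
servo_tool --pt "-0.002 -0.001 0 0 0 0 5" --pt "-0.0005 -0.0005 0 0 0 0 5" --pt "0 0 0.005 0 0 0 5" --pt "0 0 0.005 0 0 0 5" --pt "0 0 0.005 0 0 0 5" --pt "0 0 0 0 0 0 5"

```text
t: 6.57
eef_pos: [577.2, -166.3, 218.4]
tcp_rot: [3.137, 0.001, 1.581]
ft_force: [-0.3, -0.8, -1.0]
opening: 0.311
```

Foot nominally at the rim (95 mm) with no force. I'll go down gently and watch the force.

Call:
servo_tool --pt "0 0 0.004 0.2 0 0 5" --pt "0 0 0.004 0 0 0 5" --pt "0 0 0.003 0 0 0 5" --pt "0 0 0 0 0 0 5"

```text
t: 6.9
eef_pos: [577.1, -166.2, 205.7]
tcp_rot: [-3.141, 0.0, 1.581]
ft_force: [-0.1, -0.2, -1.6]
opening: 0.311
```

Call:
servo_tool --pt "0 0 0.004 0 0 0 5" --pt "0 0 0.003 0 0 0 5" --pt "0 0 0 0 0 0 5"

```text
t: 7.15
eef_pos: [577.2, -166.2, 197.9]
tcp_rot: [-3.141, 0.0, 1.581]
ft_force: [0.2, -0.8, -0.3]
opening: 0.312
```

Foot about 20.5 mm below the rim, with no side load. Now I'll push through the seal.

Call:
servo_tool --pt "0 0 0.004 0 0 0 0" --pt "0 0 0.004 0 0 0 0" --pt "0 0 0.004 0 0 0 0" --pt "0 0 0 0 0 0 0"

```text
t: 7.48
eef_pos: [577.6, -166.1, 187.8]
tcp_rot: [3.139, 0.001, 1.581]
ft_force: [-0.1, -0.2, -4.7]
opening: 0.316
```

Call:
servo_tool --pt "0 0 0.004 0 0 0 0" --pt "0 0 0.004 0 0 0 0"

```text
t: 7.65
eef_pos: [577.9, -166.2, 181.6]
tcp_rot: [3.137, 0.002, 1.581]
ft_force: [-4.9, 0.6, 10.3]
opening: 0.312
```

Call:
servo_tool --pt "0 0 0.004 0 0 0 0" --pt "0 0 0.003 0 0 0 0" --pt "0 0 0.002 0 0 0 0"

```text
t: 7.9
eef_pos: [578.5, -166.7, 178.1]
tcp_rot: [3.133, 0.005, 1.582]
ft_force: [-7.2, 2.0, 16.6]
opening: 0.313
```

Call:
servo_tool --pt "-0.0005 -0.001 0.003 0 0 0 0" --pt "0 -0.0005 0.003 0 0 0 0" --pt "0 0 0 0 0 0 0"

```text
t: 8.15
eef_pos: [577.3, -167.1, 178.6]
tcp_rot: [3.128, 0.007, 1.582]
ft_force: [-1.5, 2.8, -7.3]
opening: 0.312
```

```bash
python3 al.py 5
```

```text
[ 577.32121021 -167.07914384  178.59798745] [3.12809807 0.00682448 1.582168  ] [-1.47720113  2.81084821 -7.28961857]
```

View pics/al5.png

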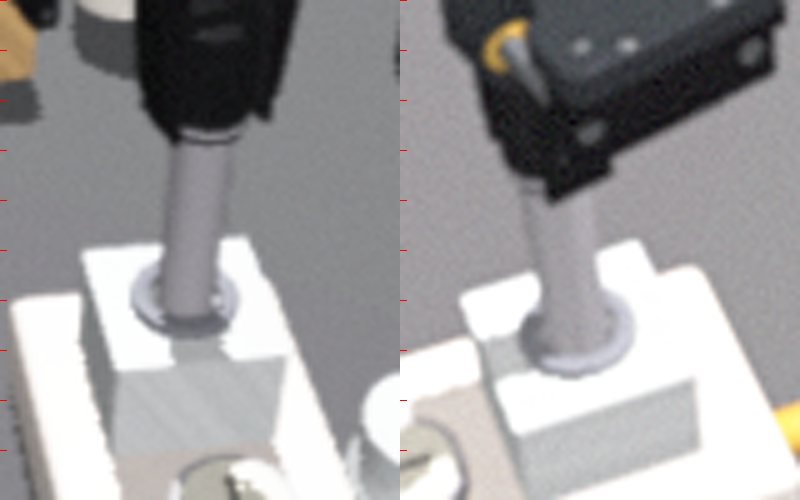

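The tube stands deep in the collet. To confirm it's home, I'll release, then press on the cap top with shut fingers; the contact height should be 220 mm.

Call:
servo_tool --pt "0 0 0 0 0 0 100" --pt "0 0 0 0 0 0 100" --pt "0 0 0 0 0 0 100" --pt "0 0 0 0 0 0 100" --pt "0 0 0 0 0 0 100" --pt "0 0 0 0 0 0 100"

```text
t: 8.75
eef_pos: [579.1, -168.1, 177.5]
tcp_rot: [3.125, 0.008, 1.582]
ft_force: [0.6, 0.0, -0.0]
opening: 0.677
```

Call:
servo_tool --pt "0 0 -0.01 0.4 0 0 100" --pt "0 0 -0.02 0.3 0 0 100" --pt "0 0 -0.02 0 0 0 100" --pt "0 0 -0.015 0 0 0 50" --pt "0 0 0 0 0 0 0" --pt "0 0 0 0 0 0 0" --pt "0 0 0 0 0 0 0" --pt "0 0 0 0 0 0 0"

```text
t: 9.42
eef_pos: [578.2, -167.6, 241.8]
tcp_rot: [3.141, 0.007, 1.582]
ft_force: [-0.4, 0.5, -0.9]
opening: 0.649
```

Call:
servo_tool --pt "0 0 0 0 0 0 0" --pt "0 0 0 0 0 0 0" --pt "0 0 0 0 0 0 0" --pt "0 0 0 0 0 0 0" --pt "0 0 0 0 0 0 0" --pt "0 0 0 0 0 0 0" --pt "0 0 0 0 0 0 0" --pt "0 0 0 0 0 0 0"

```text
t: 10.08
eef_pos: [577.4, -167.4, 238.3]
tcp_rot: [-3.137, 0.005, 1.582]
ft_force: [-0.6, -1.0, -0.1]
opening: 0.088
```

Call:
servo_tool --pt "0 0 0 -0.2 0 0 0" --pt "0 0 0 0 0 0 0" --pt "0 0 0.005 0 0 0 0" --pt "0 0 0.005 0 0 0 0" --pt "0 0 0.003 0 0 0 0" --pt "0 0 0.001 0 0 0 0"

```text
t: 10.58
eef_pos: [577.4, -167.5, 223.2]
tcp_rot: [3.141, 0.006, 1.582]
ft_force: [-0.1, 0.5, -0.0]
opening: 0.006
```

Call:
servo_tool --pt "0 0 0.003 0 0 0 0" --pt "0 0 0.003 0 0 0 0" --pt "0 0 0.002 0 0 0 0"

```text
t: 10.83
eef_pos: [580.3, -168.4, 220.3]
tcp_rot: [3.131, 0.009, 1.582]
ft_force: [-1.5, 1.7, 11.8]
opening: 0.003
```

Call:
servo_tool --pt "0 -0.001 0.004 0 0 0 0" --pt "0 -0.001 0.005 0 0 0 0"

```text
t: 11.0
eef_pos: [582.4, -169.4, 220.0]
tcp_rot: [3.115, 0.015, 1.581]
ft_force: [-4.3, 4.1, 46.6]
opening: 0.002
```

The cap top holds at 220.0 mm under 47 N, so the tube is home. I'll back off, go over the isolator and turn the wrist.

Call:
servo_tool --pt "0 0 -0.02 0.4 0 0 0" --pt "0 0 -0.025 0.4 0.4 0 0" --pt "-0.04 -0.006 0 0 0 0 100" --pt "-0.04 -0.006 0 0 0 0 100" --pt "-0.04 -0.006 0 0 0 0 100" --pt "-0.02 -0.006 0 0 0 0 100" --pt "0 0 0 0 0 7 100" --pt "0 0 0 0 0 7 100"

```text
t: 11.67
eef_pos: [559.1, -314.6, 270.9]
tcp_rot: [3.12, 0.006, 1.339]
ft_force: [-0.6, 1.1, 0.5]
opening: 0.369
```

Call:
servo_tool --pt "0 0 0 0 0 7 100" --pt "0 0 0 0 0 7 100" --pt "0 0 0 0 0 7 100" --pt "0 0 0 0 0 7 100" --pt "0 0 0 0 0 7 100" --pt "0 0 0 0 0 7 100" --pt "0 0 0 0 0 7 100" --pt "0 0 0 0 0 7 100"

```text
t: 12.33
eef_pos: [558.2, -316.6, 268.1]
tcp_rot: [3.127, -0.013, 0.34]
ft_force: [0.7, -0.5, -0.6]
opening: 0.932
```

Call:
servo_tool --pt "0 0 0 0 0 7 100" --pt "0 0 0 0 0 7 100" --pt "0 0 0 0 0 7 100" --pt "0 0 0 0 0 7 100" --pt "-0.02 0 0 0.5 0 2 100" --pt "-0.02 0 0 0 0 0 100" --pt "0 0 0 0 0 0 100"

```text
t: 12.92
eef_pos: [518.1, -308.9, 264.5]
tcp_rot: [-3.138, -0.017, -0.205]
ft_force: [-0.9, -0.1, 0.5]
opening: 1.002
```

Run:
```python
from h import *
s=env.state(); print(s['eef_pos'],s['tcp_rot'],s['joints'])
im=shot('wrist','w6')['img']; print(proj('w6',[554,-311,105]),proj('w6',[577,-167,220]))
cv2.imwrite('pics/w6v.png',im)
```

```text
[ 518.05414797 -308.93824949  264.50375669] [-3.13764355 -0.01651453 -0.20481856] [-0.65205408  0.40896903  1.55914287  0.01167226  1.16032296  1.11894083]
[274.77903089 164.25517648] [ 45.29317798 196.57323256]
```

View pics/w6v.png

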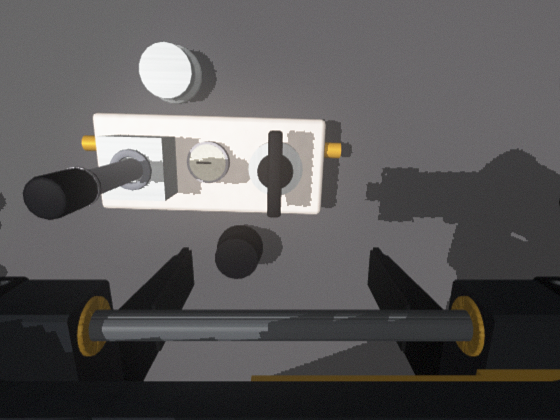

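The bar runs from (275.5,131) to (274,217), nearly along the tool's x. The tube is upright in the collet at left.

Run:
```python
from h import *
a=onz('w6',(275.5,131),105);b=onz('w6',(274,217),105);print(a,b,(a+b)/2,np.linalg.norm(a-b),np.arctan2(*(a-b)[1::-1]))
print(onz('w6',(276,170),45), 'captop',onz('w6',(57,198),220))
p=[onz('w6',q,45) for q in((97,114),(325,121))];print(np.arctan2(*(p[0]-p[1])[1::-1])-np.pi/2)
```

```text
[ 584.25453261 -318.08894189  105.        ] [ 502.62041354 -299.33619856  105.        ] [ 543.43747308 -308.71257023  105.        ] 83.7603413297843 -0.22579957127871178
[ 540.33634775 -308.3797173    45.        ] captop [ 574.58598277 -174.04895972  220.        ]
-0.23363559473530215
```

Bar centre is (543.5,-309) at yaw -0.226, and the collet-based geometry gives (544,-308). I'll line up and descend.

Call:
servo_tool --pt "0.015 -0.003 0.01 0 -0.9 0.8 100" --pt "0.01 -0.002 0.03 0 0 0 100" --pt "0 0 0.04 0 0 0 100" --pt "0 0 0.03 0 0 0 100" --pt "0 0 0 0 0 0 100" --pt "0 0 0 0 0 0 100"

```text
t: 13.47
eef_pos: [551.1, -311.5, 153.7]
tcp_rot: [-3.141, -0.009, -0.218]
ft_force: [-0.0, 0.2, 0.6]
opening: 1.0
```

Call:
servo_tool --pt "-0.007 -0.001 0.01 0 -0.5 0.4 100" --pt "-0.001 0 0.02 0 0 0 100" --pt "0 0 0.02 0 0 0 100" --pt "0 0 0.015 0 0 0 100" --pt "0 0 0.005 0 0 0 100" --pt "0 0 0 0 0 0 100"

```text
t: 13.97
eef_pos: [546.1, -310.9, 89.0]
tcp_rot: [3.137, -0.01, -0.227]
ft_force: [-0.3, -0.3, 0.6]
opening: 1.001
```

Call:
servo_tool --pt "-0.003 -0.001 0.01 0 -0.5 0 100" --pt "0 0 0.004 0 0 0 100" --pt "0 0 0 0 0 0 20" --pt "0 0 0 0 0 0 5" --pt "0 0 0 0 0 0 5" --pt "0 0 0 0 0 0 5" --pt "0 0 0 0 0 0 5" --pt "0 0 0 0 0 0 5"

```text
t: 14.63
eef_pos: [545.0, -310.5, 79.2]
tcp_rot: [3.134, -0.007, -0.227]
ft_force: [-0.3, 0.3, 0.6]
opening: 0.638
```

Call:
servo_tool --pt "0 0 0 0 0 0 5" --pt "0 0 0 0 0 0 5" --pt "0 0 0 0 0 0 5" --pt "0 0 0 0 0 0 5" --pt "0 0 0 0 0 0 5" --pt "0 0 0 0 0 0 5" --pt "0 0 0 0 0 0 5" --pt "0 0 0 0 0 0 5"

```text
t: 15.3
eef_pos: [545.7, -307.8, 79.4]
tcp_rot: [3.138, -0.007, -0.228]
ft_force: [-2.4, -8.8, -0.7]
opening: 0.144
```

Gripped (13.7 mm). Turning anticlockwise (yaw up).

Call:
servo_tool --pt "0 0 0 0 0 -4 5" --pt "0 0 0 0 0 -6 5" --pt "0 0 0 0 0 -6 5" --pt "0 0 0 0 0 -6 5"

```text
t: 15.63
eef_pos: [545.7, -307.2, 79.4]
tcp_rot: [3.137, -0.005, 0.166]
ft_force: [0.5, 1.4, 1.1]
opening: 0.148
```

Call:
servo_tool --pt "0 0 0 0 0 -6 5" --pt "0 0 0 0 0 -6 5" --pt "0 0 0 0 0 -6 5" --pt "0 0 0 0 0 -6 5" --pt "0 0 0 0 0 -6 5" --pt "0 0 0 0 0 -6 5"

```text
t: 16.13
eef_pos: [545.2, -306.1, 79.4]
tcp_rot: [3.138, -0.003, 0.824]
ft_force: [-1.1, 0.1, 0.7]
opening: 0.147
```

Call:
servo_tool --pt "0 0 0 0 0 -5 5" --pt "0 0 0 0 0 -5 5" --pt "0 0 0 0 0 -4 5" --pt "0 0 0 0 0 -3 5"

```text
t: 16.47
eef_pos: [544.8, -305.6, 79.4]
tcp_rot: [3.139, -0.003, 1.136]
ft_force: [0.8, 0.3, 0.3]
opening: 0.151
```

Run:
```python
from h import *
s=env.state(); print(s['moment'],s['ft_force'],s['tcp_rot'])
```

```text
[ 0.33307453 -0.17431494 -0.93568902] [0.80151614 0.3232017  0.34311013] [ 3.13858794 -0.00325662  1.13649458]
```

A moment of -0.94 N m against the turn, far above the 0.15 stiffness, means it is at the stop. One more nudge, then release and rise.

Call:
servo_tool --pt "0 0 0 0 0 -2 5" --pt "0 0 0 0 0 0 100" --pt "0 0 0 0 0 0 100" --pt "0 0 0 0 0 0 100" --pt "0 0 0 0 0 0 100" --pt "0 0 0 0 0 0 100" --pt "0 0 0 0 0 0 100"

```text
t: 17.05
eef_pos: [544.6, -306.2, 79.4]
tcp_rot: [3.138, -0.003, 1.171]
ft_force: [-0.5, 0.7, 0.2]
opening: 0.524
```

Call:
servo_tool --pt "0 0 -0.01 0 0 0 100" --pt "0 0 -0.03 0 0 0 100" --pt "0 0 -0.04 0 0 0 100" --pt "0 0 -0.04 0 0 0 100" --pt "0 0 -0.04 0 0 0 100" --pt "-0.02 0 -0.02 0 0 0 100" --pt "-0.02 0 0 0 0 0 100" --pt "0 0 0 0 0 0 100"

```text
t: 17.72
eef_pos: [527.3, -342.8, 272.8]
tcp_rot: [3.139, -0.002, 1.172]
ft_force: [0.5, 0.1, -0.5]
opening: 0.989
```

Run:
```python
from h import *
s=env.state(); print(s['eef_pos'],s['tcp_rot'],s['ft_force'],s['t'])
w=shot('wrist','w7')['img']; shot('side','s7'); c=shot('scene','c7')['img']
cv2.imwrite('pics/f.png',np.hstack([w[:,60:460],cv2.resize(c,(400,420*400//560)) if 0 else c[:,60:460]]))
```

```text
[ 527.31959114 -342.7662176   272.79966942] [ 3.13889511e+00 -1.83055901e-03  1.17180235e+00] [ 0.53337888  0.10017506 -0.48940487] 17.7167
```

View pics/f.png

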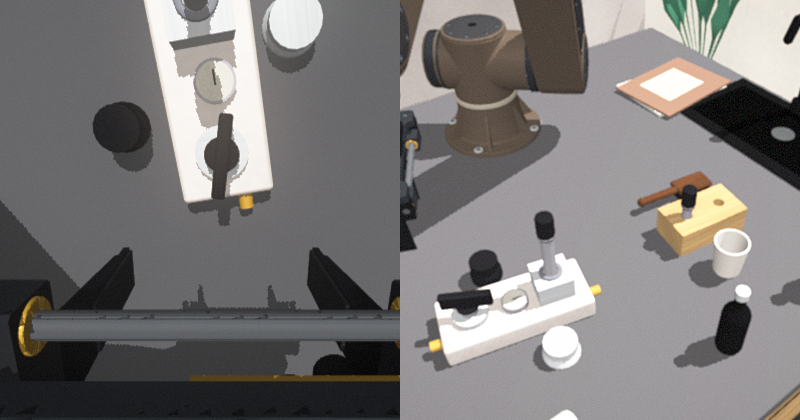

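The final view shows the bar from (286,115) to (280,197), the tube upright in the collet, and the short tube and loose items in place. I'll measure the bar's angle before handing in.

Run:
```python
from h import *
a=onz('w7',(285.5,115),105);b=onz('w7',(280.5,197),105)
p=onz('w7',(211,0),45);q=onz('w7',(244.5,200),45);p2=onz('w7',(307,0),45);q2=onz('w7',(332.5,188),45)
an=lambda d:np.arctan2(d[1],d[0])
y=[an(p-q)-np.pi/2,an(p2-q2)-np.pi/2]
print('bar',an(a-b),'station yaw',y,'valve',an(a-b)-np.mean(y))
print('cap top',tri(('s7',proj('s7',[577,-167,220])),('c7',(544-400+60,217))))
```

```text
bar 1.113199380970505 station yaw [np.float64(-0.26571968041886906), np.float64(-0.2242825457105222)] valve 1.3582004940352006
cap top [ 577.78886914 -164.61713595  219.12229244]
```

The handle measures about 1.3 rad or slightly above, so it is at the stop. The tube is home and the robot is clear, so I'm handing in.

```bash
python3 -c "
from cell import env
print(env.job_done())"
```

```text
the job is handed in; nothing more can be done
None
```

I moved the longer tube from the stand into the collet, pushed it home, turned the isolator handle to on and let go. I handed the job in at about 18 s of the 58 s allowed. No verdict was reported.

- **Tube:** I pressed on the cap with shut fingers and it held at 220.0 mm under about 47 N, which is the height for a tube fully home. The final picture shows it upright. The 47 N was more than I meant to use. It was through the fingertips, so I don't expect it to count against the 40 N limit on the gripper's body.
- **Handle:** It reached a stop, resisting with 0.94 N m against a normal 0.15 N m. Measured from the last wrist picture, it stands at about 1.36 rad. That is just over the 1.3 rad stop and within measuring error, so I take it to be fully on.
- **Everything else:** The last picture shows the shorter tube, jar, tin, brush and cup where they were. The gripper is open and well clear.
- **Disagreements:** The side and scene cameras differed by up to about 6 mm on positions, as single views at an assumed height. I therefore aligned the tube by comparing it directly with the collet in each view.

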